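# Open the push-and-turn cap of the descaler jug

### The arm

A 6-joint arm with a two-finger parallel gripper is mounted at the origin on a cart in front of the work surface, level with it; the furniture and walls round the work are solid. World frame = base frame: x ahead of the robot, y to its left, z up, the work surface at z = 0. Lengths are in mm, angles in degrees, forces in N, time in s.
With the tool pointing down it reaches from about 400 to 825 mm from the base axis. Payload 7 kg.
Tool frame: the origin (TCP) lies at the very end of the fingers, on their centre line; the grasp point (between the pads) lies 19 mm behind it; z points along the fingers, y is the line along which they close (so a half turn about z gives the same grasp; the last joint's range is limited). The gripper opens to 88 mm and grips with 3 to 60 N. Pads are 19 mm wide; open, the fingers measure 130 mm over their backs; the gripper's body (78 mm by 193 mm) begins 47 mm behind the grasp point.
Start: joints at [54.609, 20.546, 0.682, 0, -70.136, -16.507], TCP at [531.163, 416.487, 226.561] pointing down, gripper open.
Joint ranges: [-176.03, 176.03], [-82.01, 121.73], [-58.28, 71.71], [-173.87, 95.51], [-174.79, -0.11], [-173.66, 173.66]. Speed limits (degrees/s): [136.94, 136.94, 172.46, 180, 180, 180].

### API

Orientations are given as [roll, pitch, yaw] about the fixed x, y, z axes, in that order (R = Rz(yaw) Ry(pitch) Rx(roll)).
In Python, from cell import robot, vision gives the robot as it stands.
- The arm moves only by the tool send_rows, never from a script. Its argument "increments" is one flat list of numbers, 7 for each row, row after row: the opening, from -1 (shut) to 1 (fully open), so that 0 is half open, then the shift along the tool's x, y, z in mm, then the turn, a rotation vector about the tool's x, y, z in rad. A call has exactly 5 rows; each row shifts and turns the commanded pose from where the row before left it, along the tool's axes as they then stand; what a row does not reach is not made up. A row lasts 1/8 s, in which the tool goes at most 62.5 mm and 10.7 degrees, less where a joint would pass 70% of its speed; a pose out of reach is approached as far as the arm can. A call with a gripper value outside its range is refused whole. The fingers move at their own pace and stop on an object; the grip force is fixed at half the most. Time passes only in rows, so rows that do not move let the fingers close, or fill a call up. It gives the time, the measured TCP pose, the force, the opening and the grip force at its end, in the units of the state.
- robot.sense(): the state, without advancing time (a new reading comes with each control period).
- vision.read_camera(name): name is "side" or "top"; returns the picture (420x560x3 uint8, red, green, blue); there is no depth.
- vision.camera_info(name): a dict with "camera_matrix" (3x3 intrinsics, pixels), "rvec" (rotation vector, rad) and "tvec" (3), from world to camera coordinates, as OpenCV has them. Camera axes: x right, y down, z forward; pixel columns grow to the right and rows downward; lengths in mm; the calibration is good to about 2 mm. A picture is of the moment at which its call begins. camera_info takes no time and is no camera call.
- robot.hand_in(): hands the job in; it is judged then, once.
The state is a dict: "time_s": time; "q": joint angles; "qd": joint speeds; "effort": joint torques, N m; "position": TCP position; "orientation": TCP orientation; "contact_force": force on the tool from outside, world axes, zero at the start; "ft_torque": the same for the moment, N m; "gripper_width": finger opening in mm; "grasp_force": force on a finger pad.
Only numpy, scipy, OpenCV 4.12 (cv2) and the standard library are available. Lean on these libraries where they do the work, as an engineer would, in place of code of your own. Each camera call takes 0.05 s, during which the arm holds its last target. There are 200 camera calls.

### The job

Open the descaler jug that stands in the steel rack: press its push-and-turn safety cap down, twist it counter-clockwise while it is down until it is free, and lift it straight up. Finish while still holding the cap, upright and still, about 8 cm above where it sat and over the jug's neck; do not let go of it. Leave the loose jug with the slim cap and the other things on the counter where they are.

Things in the scene. Friction and masses are not known exactly. Their poses are not given: they have to be found in the camera images.
- cap_grip (a point): The loose grey safety cap, about 50 g. The point is on its axis at mid-height of its fluted round grip, 47 mm across and 24 mm tall (12 mm above and below the point); z is up along the axis. Locked, its x axis is parallel to the jug's. It must be 4 mm or more down before it turns, and kept down over the first 45 degrees, counter-clockwise seen from above; clockwise it is blocked.
- cap_skirt (a point): The cap's skirt below the grip, 57 mm across, a 5 mm ledge all round that fingertips may bear on. The point is on the cap's axis at the ledge's height, 12 mm below the grip's middle; the skirt's rim is 26 mm lower. Two lugs inside lock under the neck: they are free to lift out from 60 degrees of turn on, and stop at 78 (aim at 70). Radial play on the neck is 1.5 mm.
- jug_neck (a point): Neck of the descaler jug: a white plastic jug, body 96 x 76 mm and 116 tall, loop handle on its +x side, fixed fast in a screwed-down dark steel rack tray 116 x 96 mm. The point is on the neck's axis at its top edge, 155 mm above the counter; axes are the jug's, z up. While the cap is locked the middle of its grip lies 23.5 mm above this point.
- jug_spring (a joint): Spring plunger in the neck, under the cap: how far it is pushed down in m, 0 at rest, 0.007 at its stop. It starts to yield at 5.4 N and takes 11.7 N at the stop.
- plain_jug_mid (a point): The other jug, of the same size and plastic with the same handle, but standing loose without a rack and with a slim smooth cap 31 mm across; 162 mm tall. The point is on its axis 80 mm above its base. To be left alone. (Behind the work, from x = 0.72 m on, stand shelves and their posts: keep the wrist and gripper body clear of them while swinging across.)
- pepper_mill_mid (a point): A bystander: dark turned-wood pepper mill, 58 mm across and 170 tall; the point is half-way up. To be left alone.
- tea_tin_mid (a point): A bystander: round tea tin, 69 mm across and 89 tall; the point is half-way up. To be left alone.
- espresso_a_mid (a point): A bystander: espresso cup, 63 mm across, 88 with its handle, 51 tall; the point is half-way up. To be left alone.
- espresso_b_mid (a point): A bystander: second espresso cup, like the first; the point is half-way up. To be left alone.
- tumbler_mid (a point): A bystander: small glass tumbler, 68 mm across and 84 tall; the point is half-way up. To be left alone.
- spoon_mid (a point): A bystander: teaspoon 138 mm long lying near the front edge; the point is at its middle. To be left alone.
Things that resemble listed ones, but are neither listed nor needed, are in the scene too. Leave any blue or green look-alike of the part that bears cap_grip alone.

How it is judged:
By the outcome, as a careful person would: the job done as asked, in the order asked, and still so for the second after the job is handed in, while the arm keeps its last pose, push and grip.
It also fails if it takes over 32 s, if anything falls off the work surface, if the arm or the gripper's body presses on something with over 40 N, if the wrist force passes 120 N, or if a joint passes its speed limit or range.

## Working session

There is one attempt and no reset: what is moved stays moved. The work goes in short steps, Python scripts to look and compute and a tool call to move; the robot and the scene stay as the last step left them, time stands still between calls to the robot, and variables do not carry over. Pictures are saved under pics/ and viewed, at most 10 in all, crops included, and the job is handed in when it is done.

Besides the shell and the picture viewer there is one more tool, called after "Call:" as name(argument=value, ...) on one line, values as JSON. send_rows: Moves the arm, as the interface text tells. Its arguments: {"type":"object","properties":{"increments":{"type":"array"}},"required":["increments"]}

```bash
ls; mkdir -p pics; python3 - <<'E'
from cell import robot, vision
import cv2
for n in("side","top"):
    im=vision.read_camera(n); cv2.imwrite(f"pics/{n}0.png",im[:,:,::-1]); print(n,vision.camera_info(n))
print(robot.sense())
E
```

```text
pics
side {'camera_matrix': array([[544.13478998,   0.        , 283.15532098],
       [  0.        , 544.13478998, 211.45846967],
       [  0.        ,   0.        ,   1.        ]]), 'rvec': array([ 1.60321102, -1.35749025,  0.89035322]), 'tvec': array([ -60.81954192,  314.56407006, 1185.47084511])}
top {'camera_matrix': array([[474.32537532,   0.        , 280.64056919],
       [  0.        , 474.32537532, 209.71949666],
       [  0.        ,   0.        ,   1.        ]]), 'rvec': array([ 2.15052463, -2.21379058,  0.08787588]), 'tvec': array([  27.47014372,  539.7920145 , 1387.92395073])}
{'time_s': 0.1, 'q': array([ 5.46081010e+01,  2.05878759e+01,  6.36764071e-01, -1.61552632e-02,
       -7.01368818e+01, -1.65080207e+01]), 'qd': array([-0.04784989, -0.09622767,  0.20229534,  0.10955521, -0.10520925,
       -0.01583326]), 'effort': array([-2.47036078e-03, -5.84161377e+01,  2.93752223e+01,  7.01560289e+00,
        1.01731849e-02, -2.91770107e-05]), 'position': array([530.83735524, 416.19164623, 225.69805258]), 'orientation': array([ 1.79911318e+02, -1.04438358e-02, -5.19054124e+01]), 'contact_force': array([ 0.10961736, -0.21654099, -0.5773991 ]), 'ft_torque': array([-0.01351307, -0.00467327,  0.05136953]), 'grasp_force': 0.0, 'gripper_width': 87.61362304832424}
```

View pics/side0.png

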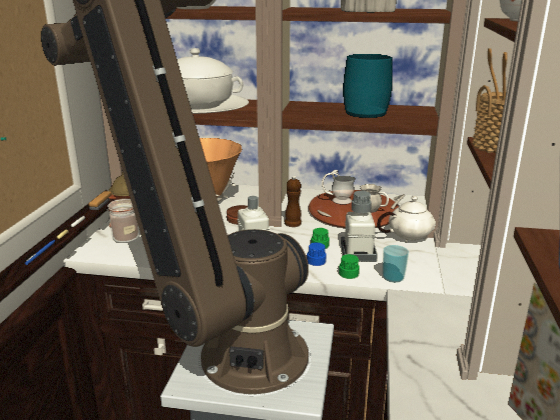

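View pics/top0.png

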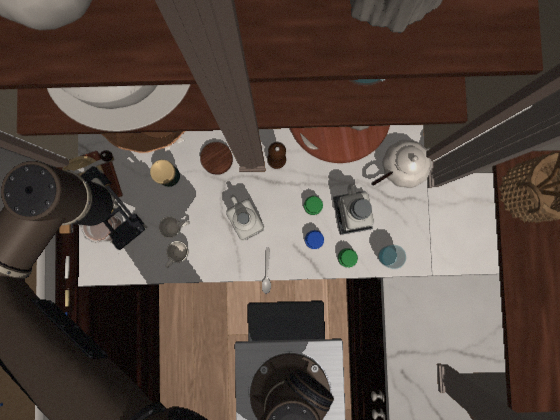

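Two jugs could be the one meant: side (252,212) / top (243,217) has a slim cap and no rack, while side (361,215) / top (358,208) has a wide grey cap and a dark rack. The second fits the description. The blue and green caps at top (314,204), (314,240) and (347,258) are look-alikes. I'll confirm with one enlarged crop.

```bash
python3 - <<'E'
import cv2,numpy as np
s=cv2.imread("pics/side0.png")[175:275,320:420]; t=cv2.imread("pics/top0.png")[170:250,300:400]
t=cv2.copyMakeBorder(t,0,20,0,0,cv2.BORDER_CONSTANT)
cv2.imwrite("pics/crop.png",cv2.resize(np.hstack([s,t]),(800,400),interpolation=cv2.INTER_CUBIC))
E
```

```text
(no output)
```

View pics/crop.png

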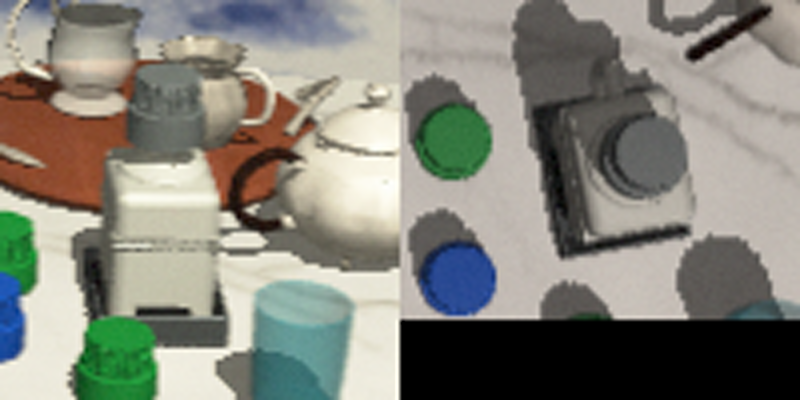

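The crop shows the fluted wide grey cap on the jug in the dark rack. The cap top is centred near side (362,193) and top (362,208). I'll go for that one.

```bash
cat > h.py <<'E'
import cv2,numpy as np
from cell import robot,vision
def ray(n,uv):
    c=vision.camera_info(n);R=cv2.Rodrigues(c["rvec"])[0];t=c["tvec"]
    d=R.T@np.linalg.inv(c["camera_matrix"])@[uv[0],uv[1],1.];return -R.T@t,d/np.linalg.norm(d)
def plane(n,uv,z):
    o,d=ray(n,uv);return o+d*(z-o[2])/d[2]
def proj(n,p):
    c=vision.camera_info(n);return cv2.projectPoints(np.array([p],float),c["rvec"],c["tvec"],c["camera_matrix"],None)[0].ravel()
def two(a,b):
    (o1,d1),(o2,d2)=ray("side",a),ray("top",b)
    s=np.linalg.lstsq(np.c_[d1,-d2],o2-o1,rcond=None)[0];p,q=o1+s[0]*d1,o2+s[1]*d2
    return (p+q)/2,np.linalg.norm(p-q)
E
python3 - <<'E'
from h import *
t=cv2.imread("pics/top0.png")
# grey cap top in top view: mask of neutral mid-grey, lit top face
g=t[190:228,342:382].astype(int);m=((np.ptp(g,axis=2)<16)&(g.mean(2)>75)&(g.mean(2)<125)).astype(np.uint8)
n,l,st,ce=cv2.connectedComponentsWithStats(m);i=1+st[1:,4].argmax();print(st[i]+[342,190,0,0,0],ce[i]+[342,190])
cs=cv2.findContours((l==i).astype(np.uint8),0,2)[0];print(cv2.minEnclosingCircle(max(cs,key=len)))
for uv in ((362.5,208),ce[i]+[342,190]): print(plane("top",uv,190.5))
print(plane("side",(362,192.5),190.5), two((362,192.5),(362.5,208)))
for nm,uv,z in (("mill",(277,150),170),("plain",(243,214),162),("teapot",(408,155),120),("post",(255,165),0),("green",(314,204),38),("shelfedge",(300,130),300)): print(nm,plane("top",uv,z).round())
for uv in((435,0),(435,26),(447,72)): pass
# rack corners top view
a,b=plane("top",(335,196.5),25),plane("top",(341.5,233),25);print(a,b,np.degrees(np.arctan2(*(a-b)[1::-1])))
E
```

```text
[351 199  21  21 294] [362.05102041 208.89455782]
((18.274545669555664, 18.663637161254883), 11.232495307922363)
[ 525.37381759 -201.64967224  190.5       ]
[ 523.06396468 -200.37680974  190.5       ]
[ 526.10040531 -202.39956263  190.5       ] (array([ 525.39560943, -202.01682262,  190.69274996]), np.float64(0.7925861328388194))
mill [690.  17. 170.]
plain [521. 113. 162.]
teapot [ 675. -347.  120.]
post [680.  86.   0.]
green [553. -87.  38.]
shelfedge [710. -40. 300.]
[ 574.74677483 -150.66869129   25.        ] [ 465.96269848 -165.73253745   25.        ] 7.883881207166141
```

Call:
send_rows(increments=[1,30,24,0,0,0,0,1,45,36,0,0,0,0,1,45,36,0,0,0,0,1,45,36,0,0,0,0,1,45,36,0,0,0,0])

```text
time_s: 0.72
position: [528.0, 145.7, 226.4]
orientation: [180.0, 0.0, -51.9]
contact_force: [0.3, -0.1, 0.2]
gripper_width: 87.9
grasp_force: 0.0
```

Call:
send_rows(increments=[1,45,36,0,0,0,0,1,45,36,0,0,0,0,1,45,36,0,0,0,0,1,45,36,0,0,0,0,1,45,36,0,0,0,0])

```text
time_s: 1.35
position: [525.3, -142.3, 226.5]
orientation: [-180.0, 0.0, -51.9]
contact_force: [1.7, 1.1, -0.1]
gripper_width: 87.8
grasp_force: 0.0
```

Call:
send_rows(increments=[1,30,24,0,0,0,0,1,18,14.5,0,0,0,0,1,0,0,0,0,0,0,1,0,0,0,0,0,0,1,0,0,0,0,0,0])

```text
time_s: 1.98
position: [525.1, -201.3, 226.6]
orientation: [-180.0, 0.0, -51.8]
contact_force: [0.1, 0.5, 0.1]
gripper_width: 87.5
grasp_force: 0.0
```

```bash
python3 - <<'E'
from h import *
s=vision.read_camera("side")[:,:,::-1].copy();t=vision.read_camera("top")[:,:,::-1].copy()
print(robot.sense()["position"],proj("side",[525,-202,190.5]),proj("top",[525,-202,190.5]))
a=cv2.resize(s[130:250,310:410],(400,480),interpolation=cv2.INTER_CUBIC);b=cv2.resize(t[140:260,310:410],(400,480),interpolation=cv2.INTER_CUBIC)
cv2.imwrite("pics/hover.png",np.hstack([a,b]))
E
```

```text
[ 525.17061721 -201.33159078  226.65762175] [361.84642448 192.6314123 ] [362.63998581 208.13861308]
```

View pics/hover.png

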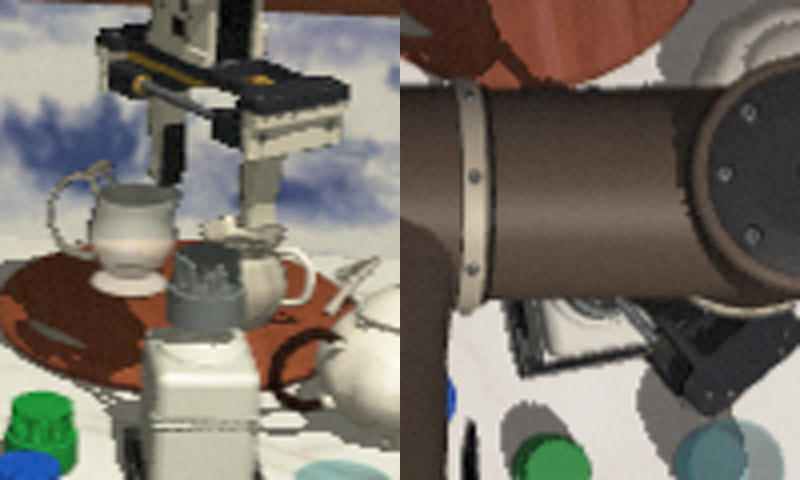

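The side view shows the open fingers at crop x 165 and 260, centred on the cap at x 208. The top view is hidden by the arm. I'll descend to just above the ledge and close.

Call:
send_rows(increments=[1,0,0,20,0,0,0,1,0,0,20,0,0,0,1,0,0,10,0,0,0,1,0,0,8,0,0,0,1,0,0,0,0,0,0])

```text
time_s: 2.7
position: [525.0, -202.0, 168.4]
orientation: [180.0, 0.0, -51.9]
contact_force: [0.2, 0.5, 0.6]
gripper_width: 87.6
grasp_force: 0.0
```

Call:
send_rows(increments=[-1,0,0,0,0,0,0,-1,0,0,0,0,0,0,-1,0,0,0,0,0,0,-1,0,0,0,0,0,0,-1,0,0,0,0,0,0])

```text
time_s: 3.32
position: [524.8, -202.4, 168.8]
orientation: [180.0, -0.0, -51.9]
contact_force: [-0.8, -1.3, 1.3]
gripper_width: 46.3
grasp_force: 30.0
```

Call:
send_rows(increments=[-1,0,0,2,0,0,0,-1,0,0,2,0,0,0,-1,0,0,2,0,0,0,-1,0,0,1.5,0,0,0,-1,0,0,0,0,0,0])

```text
time_s: 3.95
position: [524.9, -202.5, 162.3]
orientation: [180.0, -0.0, -51.9]
contact_force: [-4.8, 0.4, 9.8]
gripper_width: 46.4
grasp_force: 30.0
```

Call:
send_rows(increments=[-1,0,0,1,0,0,0,-1,0,0,1,0,0,0,-1,0,0,0.5,0,0,0,-1,0,0,0,0,0,0,-1,0,0,0,0,0,0])

```text
time_s: 4.58
position: [525.0, -202.6, 161.6]
orientation: [-180.0, -0.1, -51.8]
contact_force: [-9.4, 3.7, 22.4]
gripper_width: 46.4
grasp_force: 30.0
```

Call:
send_rows(increments=[-1,0,0,-0.7,0,0,0,-1,0,0,0,0,0,-0.08,-1,0,0,0,0,0,-0.1,-1,0,0,0,0,0,-0.1,-1,0,0,0,0,0,0])

```text
time_s: 5.2
position: [525.2, -202.6, 161.6]
orientation: [180.0, -0.1, -35.7]
contact_force: [-6.3, 1.9, 17.4]
gripper_width: 46.6
grasp_force: 30.0
```

```bash
python3 - <<'E'
from cell import robot
s=robot.sense();print(s["q"].round(1),s["contact_force"].round(1),s["ft_torque"].round(2),s["orientation"].round(1),s["gripper_width"])
E
```

```text
[ -1.1  13.  -19.    0.1 -57.9  55.3] [-6.3  1.9 17.4] [0.55 2.54 0.08] [ 1.80e+02 -1.00e-01 -3.57e+01] 46.633300357445776
```

Call:
send_rows(increments=[-1,0,0,0,0,0,-0.1,-1,0,0,0,0,0,-0.12,-1,0,0,0,0,0,-0.12,-1,0,0,0,0,0,-0.12,-1,0,0,0,0,0,-0.1])

```text
time_s: 5.82
position: [525.3, -202.6, 161.6]
orientation: [179.9, -0.1, -3.5]
contact_force: [-6.7, 2.1, 16.4]
gripper_width: 46.2
grasp_force: 30.0
```

```bash
python3 - <<'E'
from h import *
s=robot.sense();print(s["q"].round(1),s["contact_force"].round(1),s["ft_torque"].round(2),s["orientation"].round(1),s["gripper_width"])
E
```

```text
[ -1.1  13.  -19.    0.1 -57.9  87.5] [-6.7  2.1 16.4] [ 0.67  2.51 -0.12] [ 1.799e+02 -1.000e-01 -3.500e+00] 46.242854306898835
```

Call:
send_rows(increments=[-1,0,0,0,0,0,-0.1,-1,0,0,0,0,0,-0.1,-1,0,0,0,0,0,-0.1,-1,0,0,0,0,0,-0.09,-1,0,0,0,0,0,0])

```text
time_s: 6.45
position: [525.3, -202.5, 161.6]
orientation: [179.9, -0.1, 18.7]
contact_force: [-6.7, 1.4, 18.8]
gripper_width: 46.1
grasp_force: 30.0
```

```bash
python3 - <<'E'
from h import *
s=robot.sense();print(s["contact_force"].round(1),s["ft_torque"].round(2),s["orientation"].round(1),s["gripper_width"])
im=vision.read_camera("side")[:,:,::-1];cv2.imwrite("pics/twist.png",cv2.resize(im[150:250,310:410],(600,600),interpolation=cv2.INTER_CUBIC))
E
```

```text
[-6.7  1.4 18.8] [0.62 2.54 0.04] [ 1.799e+02 -1.000e-01  1.870e+01] 46.132039600157306
```

View pics/twist.png

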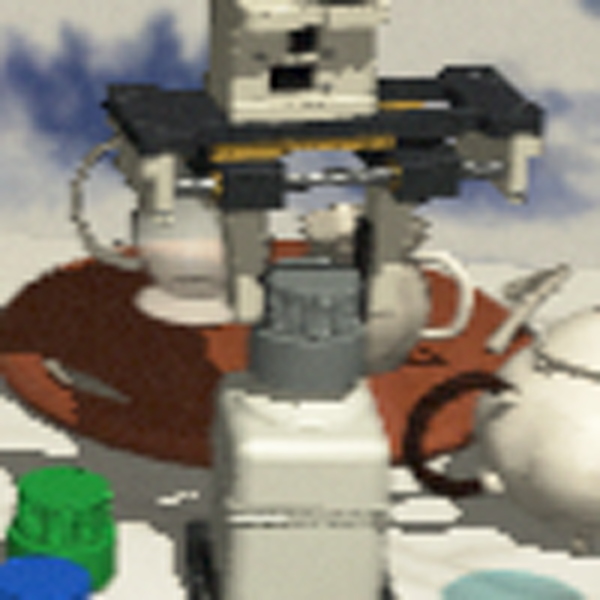

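The pads hold the grip and the wrist shows no twisting reaction, so the cap turned with the fingers by 70°. Next I'll lift slowly and watch the force.

Call:
send_rows(increments=[-1,0,0,-3,0,0,0,-1,0,0,-3,0,0,0,-1,0,0,-4,0,0,0,-1,0,0,-4,0,0,0,-1,0,0,0,0,0,0])

```text
time_s: 7.12
position: [524.8, -202.0, 173.1]
orientation: [-180.0, 0.0, 18.6]
contact_force: [-1.8, -0.2, 1.0]
gripper_width: 46.4
grasp_force: 30.0
```

Call:
send_rows(increments=[-1,0,0,-3,0,0,0,-1,0,0,-4,0,0,0,-1,0,0,-5,0,0,0,-1,0,0,-5,0,0,0,-1,0,0,0,0,0,0])

```text
time_s: 7.75
position: [525.7, -202.0, 191.1]
orientation: [180.0, -0.1, 18.6]
contact_force: [-0.1, 0.2, -0.7]
gripper_width: 46.3
grasp_force: 30.0
```

Call:
send_rows(increments=[-1,0,0,-10,0,0,0,-1,0,0,-15,0,0,0,-1,0,0,-15,0,0,0,-1,0,0,-12,0,0,0,-1,0,0,-5.5,0,0,0])

```text
time_s: 8.38
position: [525.4, -202.2, 249.0]
orientation: [180.0, -0.1, 18.6]
contact_force: [-0.3, -0.1, -1.3]
gripper_width: 46.6
grasp_force: 30.0
```

Call:
send_rows(increments=[-1,0,0,0,0,0,0,-1,0,0,0,0,0,0,-1,0,0,0,0,0,0,-1,0,0,0,0,0,0,-1,0,0,0,0,0,0])

```text
time_s: 9.0
position: [525.0, -202.1, 247.6]
orientation: [-180.0, 0.0, 18.6]
contact_force: [0.3, -0.4, -0.5]
gripper_width: 46.5
grasp_force: 30.0
```

```bash
python3 - <<'E'
from h import *
s=robot.sense();print(s["position"],s["contact_force"].round(1),s["qd"].round(2),s["orientation"].round(1),s["gripper_width"])
im=vision.read_camera("side")[:,:,::-1];cv2.imwrite("pics/lift.png",cv2.resize(im[120:240,300:420],(600,600),interpolation=cv2.INTER_CUBIC))
print(proj("side",[525,-202,270.5]))
E
```

```text
[ 525.03590489 -202.07785835  247.61895984] [ 0.3 -0.4 -0.5] [-0.02 -0.11  0.08 -0.01 -0.05  0.08] [-180.     0.    18.6] 46.470671795341175
[363.56835262 166.02440859]
```

View pics/lift.png

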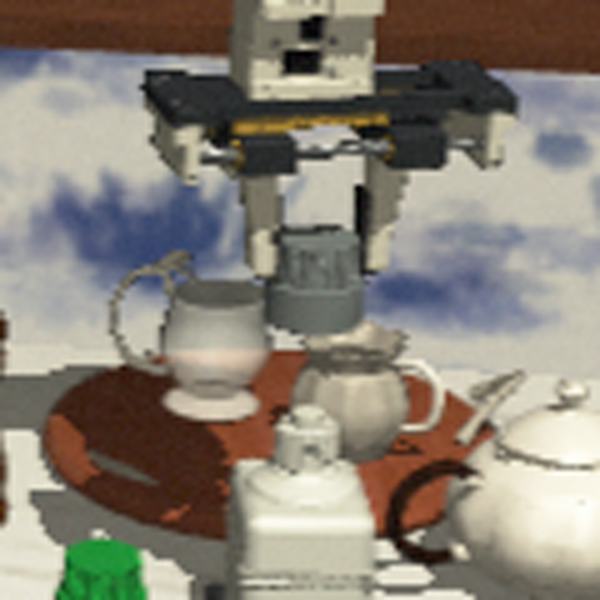

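The cap is held upright between the pads, with its top at side (363,166), where an 80 mm lift should put it. It is over the bare neck at (361,205). I'm handing in now.

```bash
python3 -c "
from cell import robot
print(robot.hand_in())"
```

```text
the job is handed in; nothing more can be done
None
```

I pressed the safety cap down, twisted it about 70° counter-clockwise and lifted it free; it was handed in after about 9 s, held upright and still about 8 cm above its seat over the neck, with nothing else touched.

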